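# Lock a centrifuge rotor and fit its socket key

### The arm

A 6-joint arm with a two-finger parallel gripper is mounted at the origin on a cart in front of the work surface, level with it; the furniture and walls round the work are solid. World frame = base frame: x ahead of the robot, y to its left, z up, the work surface at z = 0. Lengths are in m, angles in rad, forces in N, time in s.
With the tool pointing down it reaches from about 0.3 to 0.775 m from the base axis. Payload 14.6 kg.
Tool frame: the origin (TCP) lies at the very end of the fingers, on their centre line; the grasp point (between the pads) lies 19 mm behind it; z points along the fingers, y is the line along which they close (so a half turn about z gives the same grasp; the last joint's range is limited). The gripper opens to 94 mm and grips with 3 to 60 N. Pads are 16 mm wide; open, the fingers measure 119 mm over their backs; the gripper's body (75 mm by 177 mm) begins 78 mm behind the grasp point.
Start: joints at [1.155, 0.3, 1.521, -0, 1.321, -0.067], TCP at [0.188, 0.517, 0.182] pointing down, gripper open.
Joint ranges: [-3.03, 3.03], [-0.79, 2.21], [0.23, 2.52], [-1.04, 4.18], [0, 3.07], [-2.55, 2.55]. Speed limits (rad/s): [2.22, 2.22, 2.57, 3.14, 3.14, 3.14].

### API

Orientations are given as [roll, pitch, yaw] about the fixed x, y, z axes, in that order (R = Rz(yaw) Ry(pitch) Rx(roll)).
In Python, from station import ctrl, cams gives the robot as it stands. The module is installed in compiled form; this text tells all that it offers.
- The arm moves only by the tool arm_command, never from a script. Its argument "plan" is a list that holds one entry, the list of rows, each a list of 7 numbers: the shift along the tool's x, y, z in normalised numbers (1 is 75 cm), then the turn, a rotation vector about the tool's x, y, z in normalised numbers (1 is pi rad), then the closure, from -1 (fully open) to 1 (shut). A call has 1 to 12 rows; each row is the pose to reach, as a shift and turn from the pose commanded when the call began, along the tool's axes at that moment; what a row does not reach only later rows make up. A row lasts 1/10 s, in which the tool goes at most 50 mm and 8.59 degrees, less where a joint would pass 70% of its speed; a pose out of reach is approached as far as the arm can. A shift or turn number past 1, either way, is cut back to 1. A call with a gripper value outside its range is refused whole. The fingers move at their own pace and stop on an object; "squeeze" is the grip in N (left out, the last holds). Time passes only in rows, so rows that repeat a pose let the fingers close. It gives the time, the measured TCP pose, the force, the opening and the grip force at its end, in the units of the state.
- ctrl.get_obs(): the state, without advancing time (a new reading comes with each control period).
- cams.camera(name): name is "scene" or "top" or "wrist"; returns (picture, depth): 420x560x3 uint8, blue, green, red; 420x560 float32, m along the optical axis (not along the pixel's ray), 0 where there is no reading.
- cams.camera_info(name): a dict with "fx", "fy", "cx", "cy" (pixels), "dist_coeffs" ([k1, k2, p1, p2, k3] as OpenCV has them; the pictures are not rectified), "world_to_cam" (4x4, takes a point from world to camera coordinates). Camera axes: x right, y down, z forward; pixel columns grow to the right and rows downward; lengths in m; the calibration is good to about 2 mm. A picture is of the moment at which its call begins: read the wrist's pose just before it. camera_info takes no time and is no camera call; for the wrist camera it gives the pose at the moment of the call.
- ctrl.hand_in(): hands the job in; it is judged then, once.
The state is a dict: "time_s": time; "qpos": joint angles; "joint_vel": joint speeds; "tau": joint torques, N m; "ee_pos": TCP position; "eef_rot": TCP orientation; "force": force on the tool from outside, world axes, zero at the start; "moment": the same for the moment, N m; "grip_width": finger opening in m; "grip_force": force on a finger pad.
Only numpy, scipy, OpenCV 4.12 (cv2) and the standard library are available. Lean on these libraries where they do the work, as an engineer would, in place of code of your own. Each camera call takes 0.05 s, during which the arm holds its last target. There are 200 camera calls.

### The job

The rotor on the grey service stand is to come off its drive adapter. First push the red locking knob of the stand home to its end stop so that the rotor cannot turn; then try the socket keys on the hex nut on top of that rotor until you have the one that fits, that is, the smallest one that goes all the way down over the nut (a bigger one goes down too but has slack). Finish with that key fully seated on the nut, upright and still held in the gripper, the lock home, the other keys upright on posts of their wooden block, and nothing else on the bench disturbed.

Things in the scene. Friction and masses are not known exactly. Their poses are not given: they have to be found in the camera images.
- stand: grey rotor service stand fixed to the bench, plate 124 mm (x) by 235 mm (y), top face 12 mm above the bench. Origin on the bench under the spindle axis on which the rotor sits; the plate reaches from y = -165 to +70 mm. The lock slide lies on its -y side
- lock (a joint): travel of the lock slide in m along the stand's +y, towards the rotor: 0 = open, 0.030 = fully home at the end stop. It stays where it is left; it takes about 2 N to slide. Going in, its round bolt nose slips between two of the 12 index pins under the rotor, which start within 4 degrees of the right place, and turns the rotor there; then the rotor is held within 2 degrees
- lock_knob (a point): middle of the upright round red knob of the lock slide, 19 mm in diameter, 24 mm tall, about 44 mm above the bench (knob top 56 mm); moves with the slide; its axes are those of the stand
- rotor_a: drive adapter of the silver rotor with 12 small tube bores, 102 mm in diameter, hub top 60 mm above the bench, free to turn until locked. It sits either on the stand or on the black storage cradle (a plate 124 mm square, 150 mm behind the stand's spindle). Origin on the rotor's axis, 12 mm above the bench
- rotor_b: the same for the dark rotor with 8 larger tube bores
- nut_a (a point): centre of the underside of the silver rotor's steel hex nut, 60 mm above the bench, where it meets the flat hub; turns with the rotor; x is normal to one of its six flats. Nut 13 mm tall, top edge bevelled 1.2 mm, a threaded end stands 1 mm higher. The two rotors' nuts differ; width across flats not known beforehand, 16 to 23 mm
- nut_b (a point): the same for the dark rotor's nut
- stand_spindle (a point): point on the spindle axis of the stand at the height of the underside of the nut, 60 mm above the bench; the rotor to be worked on is the one whose nut is here
- key_block: wooden block fixed to the bench, 62 mm (x) by 196 mm (y), top 14 mm above the bench, with three upright posts 14 mm in diameter and 12 mm tall at y = -62, 0 and +62 mm; each key stands on the block with its socket over a post. Origin on the bench under the block's centre. A blue waste bin 0.38 m tall stands behind it, its front at about x = 0.61 m
- key_blue: socket key, blue grip, for 17 mm nuts: hex opening 18.5 mm across flats, 16 mm deep, socket outside 28 mm, height 92 mm, 0.16 kg. Origin: centre of the open lower rim, z up the key, x normal to a flat of the opening and to the grip's broad faces. Grip: upright wing 14 mm thick (x), 46 wide (y), 34 tall, middle 75 mm above the origin. Its post varies. Seated, its rim rests on the rotor's hub
- key_red: the same key with a red grip for 22 mm nuts: opening 23.5 mm across flats, socket outside diameter 34 mm, other sizes alike
- key_yellow: the same key with a yellow grip for 27 mm nuts: opening 28.5 mm across flats, socket outside diameter 39 mm, other sizes alike
- beaker: small glass beaker, 53 mm in diameter, 70 mm tall, bystander at the back; origin under its centre
- specimen_cup: cup with yellow screw cap, 51 mm in diameter, 64 mm tall, bystander; origin under its centre
- iodine_dropper: brown dropper bottle, 33 mm in diameter, 102 mm tall, bystander; origin under its centre
- petri_1: petri dish, 60 mm in diameter, 16 mm high, bystander at the right; origin under its centre

How it is judged:
By the outcome, as a careful person would: the job done as asked, in the order asked, and still so for the second after the job is handed in, while the arm keeps its last pose, push and grip.
It also fails if it takes over 67 s, if anything falls off the work surface, if the arm or the gripper's body presses on something with over 40 N, if the wrist force passes 120 N, or if a joint passes its speed limit or range.

## Working session

There is one attempt and no reset: what is moved stays moved. The work goes in short steps, Python scripts to look and compute and a tool call to move; the robot and the scene stay as the last step left them, time stands still between calls to the robot, and variables do not carry over. Pictures are saved under pics/ and viewed, at most 10 in all, crops included, and the job is handed in when it is done.

Besides the shell and the picture viewer there is one more tool, called after "Call:" by a JSON object that holds its "op" and its "data". arm_command: Moves the arm, as the interface text tells. Its arguments: {"type":"object","properties":{"plan":{"type":"array"},"squeeze":{"type":"number"}},"required":["plan"]}

```bash
mkdir -p pics
cat > h.py <<'E'
import numpy as np, cv2
from station import ctrl, cams
from scipy.spatial.transform import Rotation as R
def shot(n,fn=None):
    i=cams.camera_info(n); p,d=cams.camera(n)
    if fn: cv2.imwrite('pics/'+fn,p); np.savez('pics/'+fn+'.npz',p=p,d=d,**{k:np.array(v) for k,v in i.items()})
    return i,p,d
def K(i): return np.array([[i['fx'],0,i['cx']],[0,i['fy'],i['cy']],[0,0,1.]])
def ray(i,u,v):
    q=cv2.undistortPoints(np.array([[[u,v]]],float),K(i),np.array(i['dist_coeffs'])).ravel()
    T=np.linalg.inv(np.array(i['world_to_cam'])); return T[:3,3],T[:3,:3]@np.array([q[0],q[1],1])
def atz(i,u,v,z):
    o,r=ray(i,u,v); return o+r*(z-o[2])/r[2]
def cloud(i,d):
    h,w=d.shape; vv,uu=np.mgrid[:h,:w]
    q=cv2.undistortPoints(np.stack([uu,vv],-1).reshape(-1,1,2).astype(float),K(i),np.array(i['dist_coeffs'])).reshape(h,w,2)
    P=np.dstack([q*d[...,None],d]); T=np.linalg.inv(np.array(i['world_to_cam'])); return P@T[:3,:3].T+T[:3,3]
def load(fn): return dict(np.load('pics/'+fn+'.npz'))
def delta(pos,rpy=None):
    o=ctrl.get_obs(); Rt=R.from_euler('xyz',o['eef_rot'])
    print('mm',np.round(Rt.inv().apply(np.array(pos)-o['ee_pos'])*1000,1), 'rv',np.round((Rt.inv()*R.from_euler('xyz',rpy)).as_rotvec(),3) if rpy is not None else '')
E
python3 - <<'E'
from h import *
print(ctrl.get_obs())
for n in('top','scene'):
    i,p,d=shot(n,n+'0.png'); print(n,np.round(np.linalg.inv(i['world_to_cam']),3).tolist())
E
```

```text
{'time_s': 0.0, 'qpos': array([ 1.15536750e+00,  3.00446136e-01,  1.52157859e+00,  1.63687479e-05,
        1.32068734e+00, -6.66127573e-02]), 'joint_vel': array([ 3.07076764e-04, -2.14021975e-05,  2.38967744e-03, -1.18311186e-03,
       -1.32599003e-03,  2.46915601e-05]), 'tau': array([-2.99466432e-03, -5.31803441e+01, -3.52725613e+01,  7.07658869e-02,
        2.45872897e-02, -1.16443448e-04]), 'ee_pos': array([0.18787211, 0.51661577, 0.18170109]), 'eef_rot': array([-3.14047678e+00, -9.03318442e-05,  2.79277247e+00]), 'force': array([-0.90677936, -0.62106518, -0.59388642]), 'moment': array([ 0.05636658,  0.06150583, -0.00417005]), 'grip_force': 0.0, 'grip_width': 0.09391736719658643}
top [[-0.021, -0.988, 0.155, 0.474], [-1.0, 0.019, -0.011, -0.164], [0.008, -0.156, -0.988, 1.037], [0.0, 0.0, 0.0, 1.0]]
scene [[0.829, -0.42, 0.368, 0.145], [-0.559, -0.626, 0.545, -0.87], [0.001, -0.657, -0.754, 1.076], [0.0, 0.0, 0.0, 1.0]]
```

View pics/top0.png

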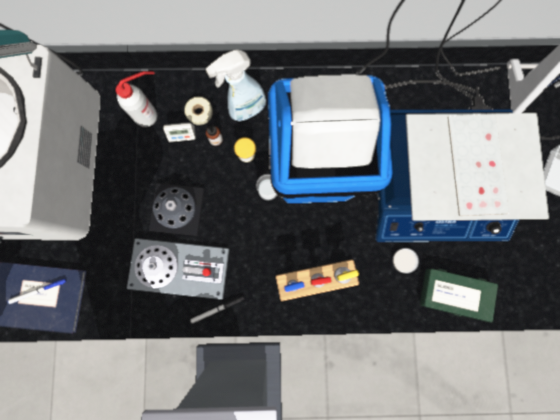

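View pics/scene0.png

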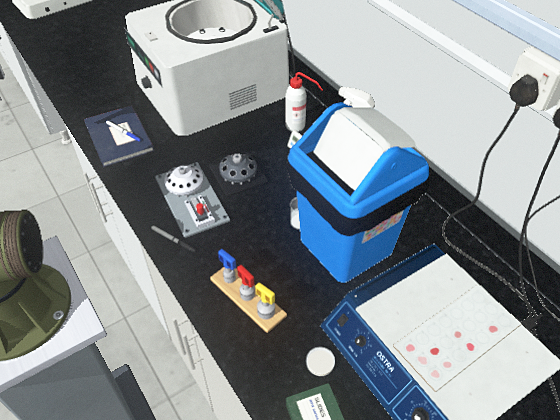

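The top view shows the silver rotor on the stand at about (156,268), with the red knob at about (207,272). The keys stand at blue (294,287), red (321,281) and yellow (346,275). The dark rotor is on the cradle. I'll enlarge and measure next.

Run:
```python
from h import *
i=load('top0.png');p=i['p']
a=cv2.resize(p[235:305,120:240],None,fx=6,fy=6,interpolation=cv2.INTER_CUBIC)[:300*2]
b=cv2.resize(p[255:305,265:370],None,fx=6,fy=6,interpolation=cv2.INTER_CUBIC)
c=np.zeros((a.shape[0]+b.shape[0],720,3),np.uint8); c[:a.shape[0]]=a; c[a.shape[0]:,:b.shape[1]]=b
cv2.imwrite('pics/crop1.png',cv2.resize(c,None,fx=.8,fy=.8)); print(c.shape)
P=cloud(i,i['d'])
for n,u,v in [('nut',156,268),('knob',207,272),('blue',294,287),('red',321,281),('yel',346,275),('bench',250,240)]: print(n,np.round(P[v,u],4))
```

```text
(720, 720, 3)
nut [0.4868 0.1173 0.0591]
knob [ 0.4749 -0.0019  0.0553]
blue [ 0.4377 -0.2044  0.1065]
red [ 0.4496 -0.2652  0.106 ]
yel [ 0.4617 -0.3217  0.1071]
bench [ 5.526e-01 -1.008e-01 -3.000e-04]
```

View pics/crop1.png

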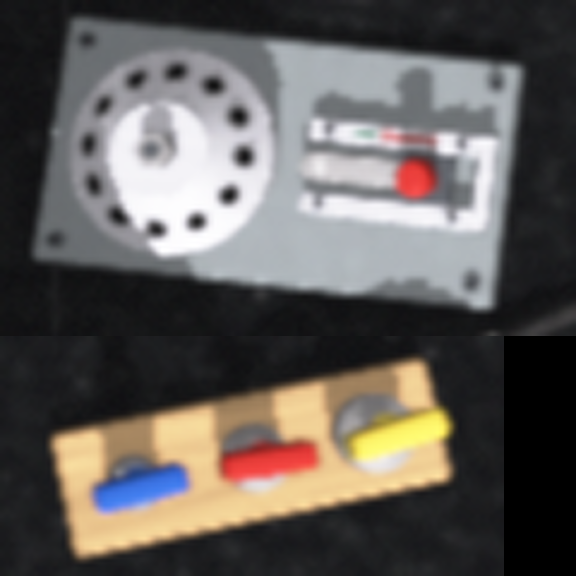

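The crop shows the stand corners at (75,17), (523,65), (495,310) and (33,260), and the knob at (415,178). The nut is near (155,148), and the wings lie nearly along the block.

Run:
```python
from h import *
i=load('top0.png');p=i['p'];P=cloud(i,i['d'])
S=np.array([atz(i,x/4.8+120-.4,y/4.8+235-.4,.012)[:2] for x,y in[(75,17),(523,65),(495,310),(33,260)]])
print('stand',S.round(4).tolist(),[np.linalg.norm(S[k]-S[(k+1)%4]).round(4) for k in range(4)],S.mean(0))
B=np.array([atz(i,x/4.8+265-.4,(y-336)/4.8+255-.4,.014)[:2] for x,y in[(52,438),(425,360),(450,480),(78,558)]])
print('block',B.round(4).tolist(),[np.linalg.norm(B[k]-B[(k+1)%4]).round(4) for k in range(4)],B.mean(0))
def blob(m,z,n):
    m=m.astype(np.uint8); c=max(cv2.findContours(m,cv2.RETR_EXTERNAL,cv2.CHAIN_APPROX_NONE)[0],key=cv2.contourArea)
    q=np.array([atz(i,u,v,z)[:2] for u,v in c[:,0]],np.float32); r=cv2.minAreaRect(q*1000); print(n,r, q.mean(0))
h=cv2.cvtColor(p,cv2.COLOR_BGR2HSV); s=(h[...,1]>150)&(h[...,2]>90)
def reg(m,u0,u1,v0,v1):
    o=np.zeros_like(m);o[v0:v1,u0:u1]=m[v0:v1,u0:u1];return o
red=s&((h[...,0]<8)|(h[...,0]>172))
blob(reg(red,195,220,262,285),.056,'knob')
blob(reg(red,300,335,265,300),.106,'red')
blob(reg(s&(abs(h[...,0]-112.)<14),278,308,270,300),.106,'blue')
blob(reg(s&(abs(h[...,0]-28.)<6),330,362,262,295),.106,'yel')
```

```text
stand [[0.5622, 0.1844], [0.5325, -0.048], [0.4085, -0.0336], [0.4387, 0.2014]] [np.float64(0.2342), np.float64(0.1248), np.float64(0.2369), np.float64(0.1246)] [0.48548134 0.0760659 ]
block [[0.462, -0.1634], [0.4978, -0.357], [0.4366, -0.3668], [0.4016, -0.1754]] [np.float64(0.1969), np.float64(0.0619), np.float64(0.1945), np.float64(0.0616)] [ 0.44949954 -0.26565938]
knob ((475.6461486816406, -0.586085319519043), (15.965307235717773, 16.556316375732422), 63.20412063598633) [ 4.758278e-01 -2.020695e-04]
red ((450.9607849121094, -264.1277770996094), (11.914990425109863, 43.82910919189453), 6.256015777587891) [ 0.4507907  -0.26413596]
blue ((440.7603759765625, -203.4395294189453), (12.763555526733398, 39.57281494140625), 12.5451021194458) [ 0.43990546 -0.20394103]
yel ((463.2341003417969, -326.07647705078125), (12.369300842285156, 47.0553092956543), 10.470466613769531) [ 0.4647898 -0.327795 ]
```

Run:
```python
from h import *
delta([.4755,0,.18],[np.pi,0,1.444])
o=ctrl.get_obs(); i=cams.camera_info('wrist'); T=np.linalg.inv(np.array(i['world_to_cam'])); Rt=R.from_euler('xyz',o['eef_rot'])
print('cam in tool',Rt.inv().apply(T[:3,3]-o['ee_pos']),(Rt.inv().as_matrix()@T[:3,:3]).round(2).tolist(),i['fx'])
```

```text
mm [-446.9 -387.2    2.1] rv [-1.000e-03  1.000e-03  1.349e+00]
cam in tool [ 0.06628531 -0.00111654 -0.20255288] [[-0.0, -0.97, -0.24], [1.0, -0.0, 0.0], [-0.0, -0.24, 0.97]] 359.47173008793436
```

The rows are not in the units I measure in: shifts go in shares of 75 cm and turns go in shares of pi rad. I convert before sending: -447 mm / 750 = -0.596, -387 mm / 750 = -0.516, 1.349 rad / 3.1416 = 0.4294.

Call:
{"op": "arm_command", "data": {"plan": [[[-0.596,-0.516,0.0027,0,0,0.4294,0.3],[-0.596,-0.516,0.0027,0,0,0.4294,0.3],[-0.596,-0.516,0.0027,0,0,0.4294,0.3],[-0.596,-0.516,0.0027,0,0,0.4294,0.3],[-0.596,-0.516,0.0027,0,0,0.4294,0.3],[-0.596,-0.516,0.0027,0,0,0.4294,0.3],[-0.596,-0.516,0.0027,0,0,0.4294,0.3],[-0.596,-0.516,0.0027,0,0,0.4294,0.3],[-0.596,-0.516,0.0027,0,0,0.4294,0.3],[-0.596,-0.516,0.0027,0,0,0.4294,0.3],[-0.596,-0.516,0.0027,0,0,0.4294,0.3],[-0.596,-0.516,0.0027,0,0,0.4294,0.3]]], "squeeze": 20}}

```text
time_s: 1.3
ee_pos: [0.4764, -0.0021, 0.1801]
eef_rot: [-3.141, 0.0, 1.443]
force: [0.6, 1.3, 0.5]
grip_width: 0.0332
grip_force: 0.0
```

Run:
```python
from h import *
o=ctrl.get_obs();i,p,d=shot('wrist','w1.png'); print(o['ee_pos'],o['joint_vel'].round(3))
T=np.array(i['world_to_cam'])
for w in ([.4757,-.0004,.056],[.4915,.1232,.074]):
    q=T@np.array(w+[1]); print(q[:2]/q[2]*i['fx']+[i['cx'],i['cy']])
```

```text
[ 0.47642704 -0.00209113  0.18008059] [-0.734  0.43  -0.477  0.002  0.048 -0.731]
[276.19624013 198.02346968]
[275.52884236  48.70741038]
```

View pics/w1.png

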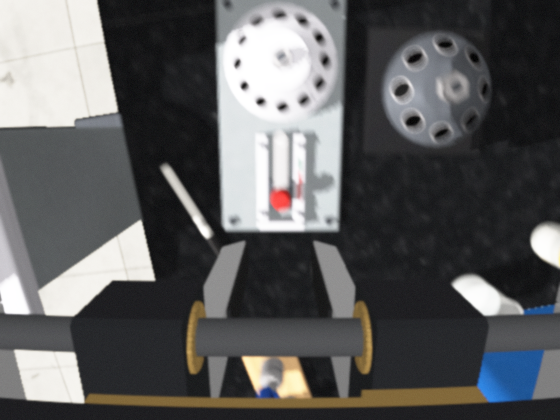

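The wrist view shows the knob at (280,199) and the rotor centre near (283,57). The arm was still settling, so I'll re-measure at rest.

Run:
```python
from h import *
for k in range(4): shot('wrist')
o=ctrl.get_obs();i,p,d=shot('wrist','w2.png'); print(o['ee_pos'],o['eef_rot'],o['joint_vel'].round(3),o['time_s'])
h=cv2.cvtColor(p,cv2.COLOR_BGR2HSV); m=((h[...,1]>150)&(h[...,2]>90)&((h[...,0]<8)|(h[...,0]>172)))
m[:,:265]=0;m[:,295:]=0;m[:180]=0;m[220:]=0
P=cloud(i,d); Q=P[m]; t=Q[:,2]>.05; print('knob',len(Q),Q[t].mean(0),np.ptp(Q[t],0))
n,l,s,c=cv2.connectedComponentsWithStats(m.astype(np.uint8)); print(s[1:],c[1:])
v,u=np.nonzero(m); print('by z',atz(i,u.mean(),v.mean(),.052))
cv2.imwrite('pics/w2c.png',cv2.resize(p[0:125,210:350],None,fx=5,fy=4.8,interpolation=cv2.INTER_CUBIC))
delta([.4757,-.0004,.036],[np.pi,0,1.444])
```

```text
[0.47535756 0.0008071  0.17993043] [-3.14069431e+00 -1.48249718e-04  1.44355275e+00] [ 0.023 -0.013  0.005  0.    -0.001  0.   ] 1.55
knob 316 [0.47774602 0.00104013 0.05745479] [0.01725499 0.07491415 0.33191845]
[[271 189  19  21 316]] [[279.98417722 198.85443038]]
by z [0.47785644 0.0005147  0.052     ]
mm [ -1.6   0.6 144.1] rv [-0.    -0.     0.001]
```

View pics/w2c.png

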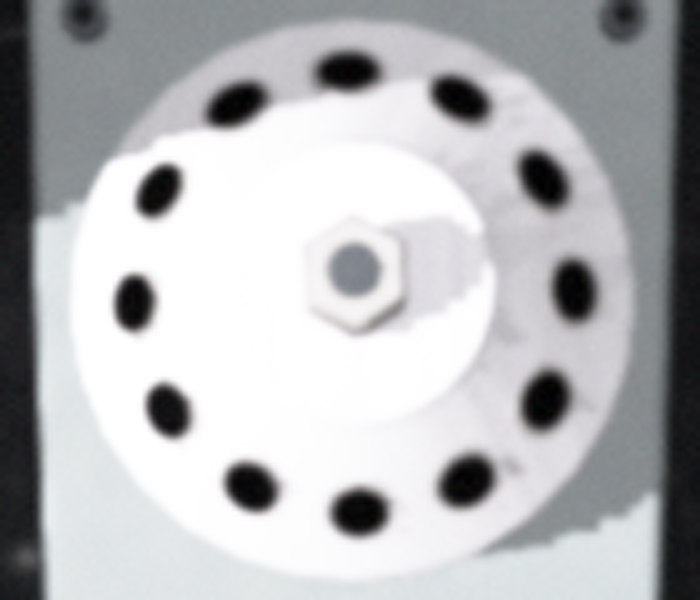

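The nut is about 20 px across flats, roughly 17.5 mm, with flats facing stand ±x. Blue is the likely key. Now I'll grip the knob and slide it.

Converted, 143 mm / 750 = 0.1907, 130 mm / 750 = 0.1733.

Call:
{"op": "arm_command", "data": {"plan": [[[-0.0013,0.0027,0.0667,0,0,0,0.3],[-0.0013,0.0027,0.1333,0,0,0,0.3],[-0.0013,0.0027,0.1733,0,0,0,0.3],[-0.0013,0.0027,0.1907,0,0,0,0.3],[-0.0013,0.0027,0.1907,0,0,0,0.4],[-0.0013,0.0027,0.1907,0,0,0,0.6],[-0.0013,0.0027,0.1907,0,0,0,0.7],[-0.0013,0.0027,0.1907,0,0,0,0.8],[-0.0013,0.0027,0.1907,0,0,0,0.8]]], "squeeze": 10}}

```text
time_s: 2.5
ee_pos: [0.4781, -0.0009, 0.038]
eef_rot: [3.14, -0.0, 1.444]
force: [-0.1, -0.2, -0.3]
grip_width: 0.0097
grip_force: 0.0
```

Run:
```python
from h import *
o=ctrl.get_obs();i,p,d=shot('wrist','w3.png'); print(o['ee_pos'],o['grip_width'],o['grip_force'],o['force'])
j,q,_=shot('scene','s3.png')
c=np.zeros((600,800,3),np.uint8); c[:300,:400]=cv2.resize(p,(400,300)); c[:300,400:]=cv2.resize(q,(400,300)); c[300:,:400]=cv2.resize(q[150:240,140:260],(400,300)); 
k,t,_=shot('top','t3.png'); c[300:,400:]=cv2.resize(t[235:310,130:230],(400,300)); cv2.imwrite('pics/c3.png',c)
```

```text
[ 0.47805926 -0.00087425  0.03803073] 0.009710092031545936 0.0 [-0.07048911 -0.15914666 -0.3186192 ]
```

View pics/c3.png

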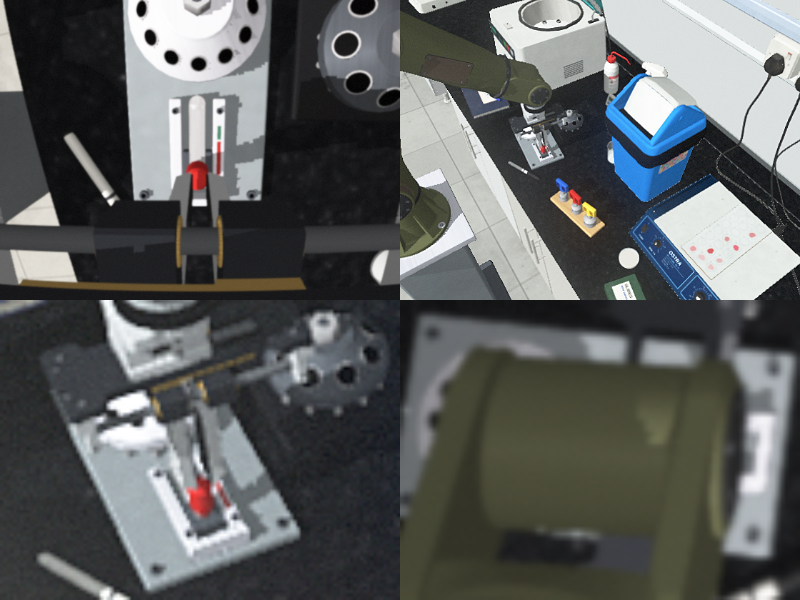

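Run:
```python
from h import *
i=load('w3.png');p=i['p'];d=i['d']
h=cv2.cvtColor(p,cv2.COLOR_BGR2HSV); m=((h[...,1]>130)&(h[...,2]>70)&((h[...,0]<8)|(h[...,0]>172)))
m[:,:255]=0;m[:,297:]=0;m[:200]=0;m[275:]=0
Q=cloud(i,d)[m]; t=Q[np.abs(Q[:,2]-.05)<.02]; print(np.percentile(t,[2,25,50,75,98],axis=0).round(4))
v,u=np.nonzero(m);print(u.min(),u.max(),v.min(),v.max())
q=np.array([atz(i,a,b,.056) for a,b in [((u.min()+u.max())/2,v.min()),(u[v==v.min()].mean(),v.min())]]);print('front edge',q)
```

```text
[[ 0.4713 -0.0081  0.0366]
 [ 0.4762 -0.0014  0.0505]
 [ 0.4791  0.0041  0.0552]
 [ 0.482   0.0068  0.0562]
 [ 0.4858  0.0085  0.0655]]
261 291 226 265
front edge [[0.47991955 0.0136975  0.056     ]
 [0.48018397 0.01366348 0.056     ]]
```

Run:
```python
from h import *
for n in('w3.png','s3.png'):
    i=load(n);p=i['p'];h=cv2.cvtColor(p,cv2.COLOR_BGR2HSV);Q=cloud(i,i['d'])
    red=((h[...,1]>110)&(h[...,2]>60)&((h[...,0]<8)|(h[...,0]>172)))
    for nm,mm in(('red',red),('other',~red)):
        print(n,nm)
        for z0 in np.arange(.03,.1,.008):
            s=mm&(np.abs(Q[...,0]-.478)<.03)&(Q[...,1]>-.03)&(Q[...,1]<.04)&(Q[...,2]>z0)&(Q[...,2]<z0+.008)
            if s.sum()>3: print(round(z0,3),s.sum(),'x',np.percentile(Q[s][:,0],[5,95]).round(3),'y',np.percentile(Q[s][:,1],[5,95]).round(3))
c=np.zeros((600,800,3),np.uint8)
c[:,:400]=cv2.resize(load('w3.png')['p'][215:290,250:300],(400,600),interpolation=cv2.INTER_CUBIC)
c[:,400:]=cv2.resize(load('s3.png')['p'][175:235,175:215],(400,600),interpolation=cv2.INTER_CUBIC); cv2.imwrite('pics/c4.png',c)
```

```text
w3.png red
0.03 36 x [0.471 0.486] y [0.002 0.008]
0.038 117 x [0.471 0.486] y [0.003 0.008]
0.046 167 x [0.472 0.486] y [0.003 0.008]
0.054 504 x [0.475 0.484] y [-0.007  0.007]
0.062 25 x [0.474 0.485] y [0.002 0.008]
0.07 17 x [0.475 0.485] y [-0.001  0.005]
w3.png other
0.03 31 x [0.47  0.483] y [0.004 0.008]
0.062 147 x [0.467 0.493] y [0.005 0.009]
0.07 305 x [0.465 0.496] y [-0.007  0.009]
0.078 311 x [0.465 0.496] y [0.005 0.009]
0.086 425 x [0.465 0.496] y [-0.006  0.009]
0.094 433 x [0.465 0.496] y [0.005 0.009]
s3.png red
0.03 12 x [0.469 0.482] y [-0.009 -0.   ]
0.038 14 x [0.469 0.481] y [-0.009 -0.001]
0.046 14 x [0.469 0.481] y [-0.01 -0.  ]
0.054 11 x [0.473 0.483] y [-0.01   0.002]
s3.png other
0.03 5 x [0.454 0.495] y [-0.019 -0.006]
0.046 4 x [0.482 0.485] y [-0.008 -0.004]
0.054 7 x [0.471 0.485] y [-0.007  0.005]
0.062 19 x [0.464 0.492] y [-0.012  0.005]
0.07 26 x [0.463 0.494] y [-0.013 -0.002]
0.078 31 x [0.462 0.492] y [-0.01   0.007]
0.086 26 x [0.464 0.493] y [-0.013  0.003]
0.094 25 x [0.462 0.494] y [-0.012  0.007]
```

View pics/c4.png

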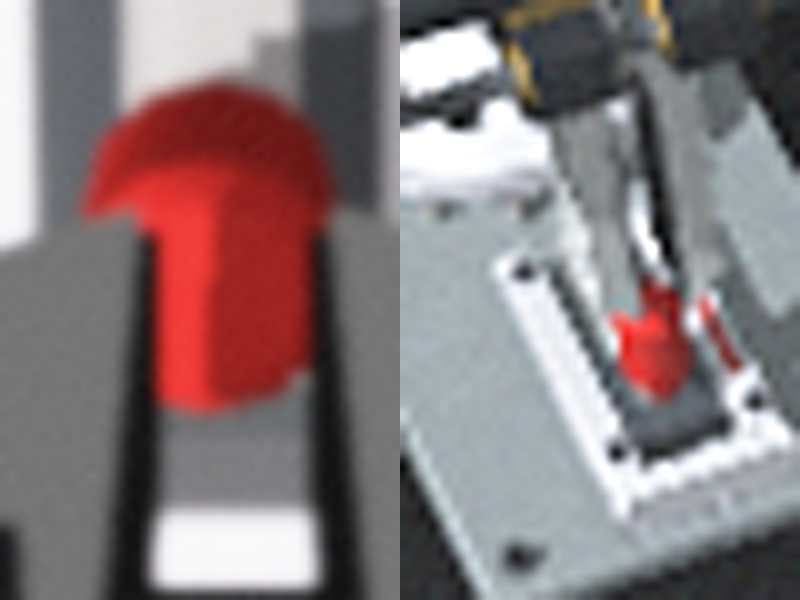

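The fingertips appear to end just above the knob top, at z≈0.06. I'll check fingertip height relative to the TCP at both openings.

Run:
```python
from h import *
for n,tcp,yaw in(('w2.png',[.47536,.00081,.17993],1.4436),('w3.png',[.47806,-.00087,.03803],1.444)):
    i=load(n);Q=cloud(i,i['d']); L=R.from_euler('xyz',[np.pi,0,yaw]).inv().apply((Q-np.array(tcp)).reshape(-1,3))
    h=cv2.cvtColor(i['p'],cv2.COLOR_BGR2HSV); gr=(h[...,1].ravel()<90)
    s=gr&(np.abs(L[:,1])<.04)&(np.abs(L[:,0])<.014)&(L[:,2]<.008)&(L[:,2]>-.09)
    v,u=np.unravel_index(np.nonzero(s)[0],Q.shape[:2])
    hist=np.histogram(L[s][:,2]*1000,bins=np.arange(-90,9,6)); print(n,s.sum(),hist[0],'v',v.min(),v.max(),'u',u.min(),u.max())
    for z in(-.07,-.05,-.03,-.02): 
        t=s&(abs(L[:,2]-z)<.004); print(z,L[t].min(0).round(3) if t.any() else '',L[t].max(0).round(3) if t.any() else '')
    T=np.array(i['world_to_cam']); q=T@np.r_[tcp,1]; print('TCP px',q[:2]/q[2]*i['fx']+[i['cx'],i['cy']])
```

```text
w2.png 4464 [567 569 570 502 474 381 358 325 278 267 165   8   0   0   0   0] v 241 317 u 204 354
-0.07 [-0.01  -0.027 -0.074] [ 0.009  0.03  -0.066]
-0.05 [-0.01  -0.027 -0.054] [ 0.009  0.03  -0.046]
-0.03 [-0.009 -0.026 -0.034] [ 0.009  0.029 -0.026]
-0.02 [ 0.005 -0.018 -0.024] [ 0.008  0.022 -0.023]
TCP px [276.22925683 241.65445566]
w3.png 2897 [236 220 278 410 373 309 321 228 208 212  84   1   0   0   0  16] v 224 318 u 236 322
-0.07 [-0.009 -0.016 -0.074] [ 0.009  0.018 -0.066]
-0.05 [-0.009 -0.016 -0.054] [ 0.009  0.018 -0.046]
-0.03 [-0.008 -0.015 -0.034] [ 0.009  0.018 -0.026]
-0.02 [ 0.008  0.009 -0.024] [ 0.008  0.009 -0.024]
TCP px [276.25259077 241.68450348]
```

Measured, the fingertips end about 24 mm behind the nominal TCP, which is why the grip missed above the knob. I'll open, lower 17 mm in small steps, and close.

Converted, 17 mm / 750 = 0.0227, 14 mm / 750 = 0.0187.

Call:
{"op": "arm_command", "data": {"plan": [[[0,-0.0013,0,0,0,0,0.3],[0,-0.0013,0,0,0,0,0.3],[0,-0.0013,0,0,0,0,0.3],[0,-0.0013,0.0067,0,0,0,0.3],[0,-0.0013,0.0133,0,0,0,0.3],[0,-0.0013,0.0187,0,0,0,0.3],[0,-0.0013,0.0227,0,0,0,0.3],[0,-0.0013,0.0227,0,0,0,0.6],[0,-0.0013,0.0227,0,0,0,0.9],[0,-0.0013,0.0227,0,0,0,0.9],[0,-0.0013,0.0227,0,0,0,0.9],[0,-0.0013,0.0227,0,0,0,0.9]]], "squeeze": 10}}

```text
time_s: 3.85
ee_pos: [0.4764, -0.0007, 0.0202]
eef_rot: [-3.141, 0.0, 1.444]
force: [-3.3, 0.8, 0.9]
grip_width: 0.0182
grip_force: 10.0
```

Converted, 31 mm / 750 = 0.0413, 30 mm / 750 = 0.04.

Call:
{"op": "arm_command", "data": {"plan": [[[0.0067,-0.0013,0,0,0,0,0.9],[0.0133,-0.0013,0,0,0,0,0.9],[0.02,-0.0013,0,0,0,0,0.9],[0.0267,-0.0013,0,0,0,0,0.9],[0.032,-0.0013,0,0,0,0,0.9],[0.036,-0.0013,0,0,0,0,0.9],[0.0387,-0.0013,0,0,0,0,0.9],[0.04,-0.0013,0,0,0,0,0.9],[0.0413,-0.0013,0,0,0,0,0.9],[0.0413,-0.0013,0,0,0,0,0.9]]], "squeeze": 20}}

```text
time_s: 4.85
ee_pos: [0.4799, 0.0278, 0.0205]
eef_rot: [3.141, 0.004, 1.444]
force: [0.4, -26.2, -1.3]
grip_width: 0.0177
grip_force: 20.0
```

Converted, 0.7 mm / 750 = 0.0009.

Call:
{"op": "arm_command", "data": {"plan": [[[0.0009,0,0,0,0,0,0.9],[0.0009,0,0,0,0,0,0.9],[0.0009,0,0,0,0,0,0.9]]], "squeeze": 20}}

```text
time_s: 5.15
ee_pos: [0.48, 0.0284, 0.0205]
eef_rot: [3.141, 0.004, 1.444]
force: [-0.8, -26.6, -0.4]
grip_width: 0.0181
grip_force: 20.0
```

Run:
```python
from h import *
o=ctrl.get_obs();i,p,d=shot('wrist','w5.png');print(o['ee_pos'],o['force'],o['grip_width'])
def red(i):
    h=cv2.cvtColor(i['p'],cv2.COLOR_BGR2HSV);Q=cloud(i,i['d'])
    r=(h[...,1]>110)&(h[...,2]>60)&((h[...,0]<8)|(h[...,0]>172))&(abs(Q[...,2]-.044)<.008)&(abs(Q[...,0]-.479)<.02)&(Q[...,1]<.06)&(Q[...,1]>-.02)
    print(r.sum(),np.percentile(Q[r],[5,50,90,95],axis=0).round(4).tolist())
red(load('w3.png'));red(load('w5.png'))
```

```text
[0.47995201 0.02841597 0.02047399] [ -0.7950292  -26.61257185  -0.35271464] 0.0181137987670236
233 [[0.4707, 0.0032, 0.0371], [0.4791, 0.0073, 0.0445], [0.4851, 0.0084, 0.0509], [0.4859, 0.0085, 0.0514]]
345 [[0.4734, 0.0267, 0.0369], [0.4821, 0.0311, 0.0445], [0.4885, 0.0324, 0.0507], [0.4892, 0.0325, 0.0514]]
```

Run:
```python
from h import *
a=load('w3.png')['p'][110:290,205:345];b=load('w5.png')['p'][50:230,205:345]
cv2.imwrite('pics/c5.png',np.hstack([cv2.resize(x,(400,514),interpolation=cv2.INTER_CUBIC) for x in(a,b)]))
```

```text
(no output)
```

View pics/c5.png

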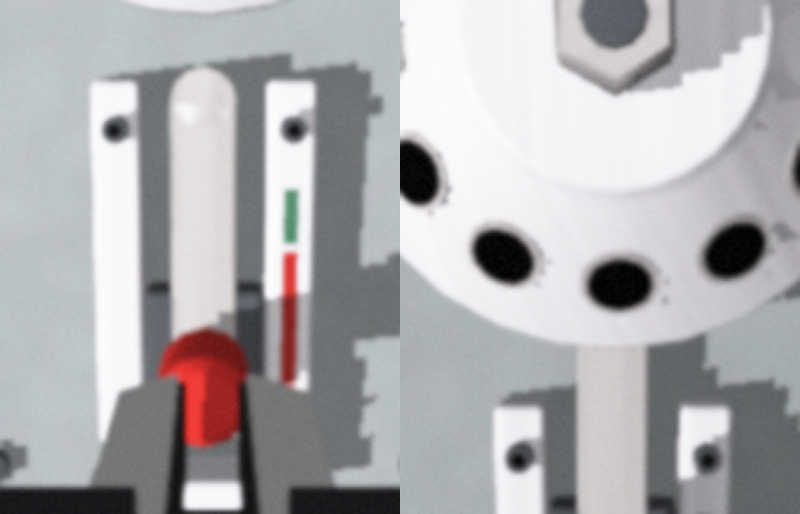

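Run:
```python
from h import *
for n,pts in(('w3.png',[(257,213),(258,216),(245,141)]),('w5.png',[(259,227),(259,230),(247,195)])):
    i=load(n);Q=cloud(i,i['d'])
    for u,v in pts: print(n,Q[v,u].round(4))
for n,c,r in(('w3.png',(258,210.8),(245,138)),('w5.png',(260,225),(247,191.8))):
    i=load(n)
    for z in (.022,.026,.03): print(z,'carriage-rail dy',np.round((atz(i,*c,z)-atz(i,*r,z))[1],4))
```

```text
w3.png [0.4679 0.0145 0.0237]
w3.png [0.4683 0.0126 0.0238]
w3.png [0.4671 0.059  0.0239]
w5.png [0.4712 0.0391 0.0221]
w5.png [0.4712 0.0379 0.0242]
w5.png [0.4673 0.059  0.0239]
0.022 carriage-rail dy -0.0453
0.026 carriage-rail dy -0.0445
0.03 carriage-rail dy -0.0436
0.022 carriage-rail dy -0.0203
0.026 carriage-rail dy -0.0199
0.03 carriage-rail dy -0.0195
```

Run:
```python
from h import *
def ang(n,a,b,z=.045):
    i=load(n); A=atz(i,*a,z);B=atz(i,*b,z); v=B-A; print(n,np.degrees(np.arctan2(v[1],v[0])),np.linalg.norm(v),A,B)
w2=lambda x,y:(x/5+210-.4,y/4.8-.4); w5=lambda x,y:((x-400)/2.857+205-.3,y/2.857+50-.3); w3=lambda x,y:(x/2.857+205,y/2.857+110)
ang('w2.png',w2(250,487),w2(467,481)); ang('w2.png',w2(135,303),w2(575,290)); 
ang('w5.png',w5(503,257),w5(733,248))
# stand x direction by screw pair / rails
ang('w2.png',w2(84,18),w2(623,15),.012)
ang('w3.png',w3(117,129),w3(294,128),.024); ang('w5.png',w5(520,457),w5(708,457),.024)
```

```text
w2.png -5.705932794058805 0.03927134950377106 [0.47085028 0.09102459 0.045     ] [0.50992705 0.08712012 0.045     ]
w2.png -5.621080674974423 0.0782222972195296 [0.45510782 0.12657136 0.045     ] [0.53295398 0.11890956 0.045     ]
w5.png -5.062519669217891 0.03918296518161069 [0.47071344 0.09040396 0.045     ] [0.50974355 0.08694635 0.045     ]
w2.png -6.997859880640669 0.10273813576330211 [0.45041822 0.18779846 0.012     ] [0.55239103 0.17528164 0.012     ]
w3.png -7.001872506898253 0.03706002871399049 [0.46640346 0.05069728 0.024     ] [0.5031871 0.0461796 0.024    ]
w5.png -7.294432516156457 0.037416280990737835 [0.46592454 0.05067366 0.024     ] [0.503038   0.04592298 0.024     ]
```

The lock slide stopped about 5 mm short, with the fingers slipping on the knob at 26 N. I'll regrip centred, back off slightly and push again.

Converted, -10 mm / 750 = -0.0133, -8 mm / 750 = -0.0107.

Call:
{"op": "arm_command", "data": {"plan": [[[-0.004,0,0,0,0,0,0.5],[-0.0067,0,0,0,0,0,0.5],[-0.0067,0,0,0,0,0,0.5],[-0.008,0,0,0,0,0,0.9],[-0.008,0,0,0,0,0,0.9],[-0.008,0,0,0,0,0,0.9],[-0.0107,0,0,0,0,0,0.9],[-0.0133,0,0,0,0,0,0.9],[-0.0133,0,0,0,0,0,0.9]]], "squeeze": 30}}

```text
time_s: 6.1
ee_pos: [0.479, 0.021, 0.0204]
eef_rot: [3.14, -0.0, 1.444]
force: [4.3, -1.2, -3.3]
grip_width: 0.0177
grip_force: 30.0
```

Converted, 5 mm / 750 = 0.0067, 4 mm / 750 = 0.0053.

Call:
{"op": "arm_command", "data": {"plan": [[[0.0027,0,0,0,0,0,0.9],[0.0053,0,0,0,0,0,0.9],[0.0067,0,0,0,0,0,0.9],[0.0067,0,0,0,0,0,0.9]]]}}

```text
time_s: 6.5
ee_pos: [0.4796, 0.0256, 0.0204]
eef_rot: [3.14, 0.001, 1.444]
force: [4.4, -3.6, -3.6]
grip_width: 0.0175
grip_force: 30.0
```

Converted, 3 mm / 750 = 0.004, 2 mm / 750 = 0.0027.

Call:
{"op": "arm_command", "data": {"plan": [[[0.0013,0,0,0,0,0,0.9],[0.0027,0,0,0,0,0,0.9],[0.004,0,0,0,0,0,0.9],[0.004,0,0,0,0,0,0.9]]]}}

```text
time_s: 6.9
ee_pos: [0.4797, 0.0263, 0.0203]
eef_rot: [3.141, 0.004, 1.445]
force: [1.6, -25.1, -0.1]
grip_width: 0.0177
grip_force: 30.0
```

Converted, -28 mm / 750 = -0.0373, -27 mm / 750 = -0.036.

Call:
{"op": "arm_command", "data": {"plan": [[[-0.0067,0,0,0,0,0,0.9],[-0.0133,0,0,0,0,0,0.9],[-0.02,0,0,0,0,0,0.9],[-0.0267,0,0,0,0,0,0.9],[-0.0333,0,0,0,0,0,0.9],[-0.036,0,0,0,0,0,0.9],[-0.0373,0,0,0,0,0,0.9],[-0.0373,0,0,0,0,0,0.9]]]}}

```text
time_s: 7.7
ee_pos: [0.4764, 0.0011, 0.0204]
eef_rot: [3.14, -0.0, 1.444]
force: [5.9, -0.7, -3.7]
grip_width: 0.0175
grip_force: 30.0
```

Converted, -4 mm / 750 = -0.0053, -2 mm / 750 = -0.0027.

Call:
{"op": "arm_command", "data": {"plan": [[[-0.0027,0,0,0,0,0,0.9],[-0.0053,0,0,0,0,0,0.9],[-0.0053,0,0,0,0,0,0.9]]]}}

```text
time_s: 8.0
ee_pos: [0.4759, -0.0028, 0.0204]
eef_rot: [3.14, -0.0, 1.444]
force: [5.0, 0.4, -3.2]
grip_width: 0.0175
grip_force: 30.0
```

Converted, -2 mm / 750 = -0.0027, -1 mm / 750 = -0.0013.

Call:
{"op": "arm_command", "data": {"plan": [[[-0.0013,0,0,0,0,0,0.9],[-0.0027,0,0,0,0,0,0.9],[-0.0027,0,0,0,0,0,0.9]]]}}

```text
time_s: 8.3
ee_pos: [0.4757, -0.0043, 0.0204]
eef_rot: [3.14, -0.001, 1.444]
force: [6.4, 3.6, -2.9]
grip_width: 0.0175
grip_force: 30.0
```

Converted, -1.5 mm / 750 = -0.002, -1 mm / 750 = -0.0013.

Call:
{"op": "arm_command", "data": {"plan": [[[-0.0013,0,0,0,0,0,0.9],[-0.002,0,0,0,0,0,0.9],[-0.002,0,0,0,0,0,0.9]]]}}

```text
time_s: 8.6
ee_pos: [0.4757, -0.0046, 0.0204]
eef_rot: [3.14, -0.003, 1.444]
force: [7.8, 14.5, -3.3]
grip_width: 0.0177
grip_force: 30.0
```

The travel between hard stops is 30 mm, so the forward stop was indeed home; the slide had started about 5 mm in. I'll push home again.

Converted, 34 mm / 750 = 0.0453, 33 mm / 750 = 0.044.

Call:
{"op": "arm_command", "data": {"plan": [[[0.008,0,0,0,0,0,0.9],[0.016,0,0,0,0,0,0.9],[0.024,0,0,0,0,0,0.9],[0.032,0,0,0,0,0,0.9],[0.0373,0,0,0,0,0,0.9],[0.0413,0,0,0,0,0,0.9],[0.0427,0,0,0,0,0,0.9],[0.044,0,0,0,0,0,0.9],[0.0453,0,0,0,0,0,0.9],[0.0453,0,0,0,0,0,0.9]]]}}

```text
time_s: 9.6
ee_pos: [0.4796, 0.026, 0.0204]
eef_rot: [3.141, 0.002, 1.444]
force: [3.3, -15.0, -1.7]
grip_width: 0.0175
grip_force: 30.0
```

Converted, -110 mm / 750 = -0.1467, -90 mm / 750 = -0.12.

Call:
{"op": "arm_command", "data": {"plan": [[[0.044,0,0,0,0,0,0.3],[0,0,0,0,0,0,0.3],[0,0,0,0,0,0,0.3],[0,0,-0.0533,0,0,0,0.1],[0,0,-0.12,0,0,0,0.1],[0.0667,0,-0.1467,0,0,0,0.1],[0.0667,0,-0.1467,0,0,0,0.1],[0.0667,0,-0.1467,0,0,0,0.1],[0.0667,0,-0.1467,0,0,0,0.1],[0.0667,0,-0.1467,0,0,0,0.1]]]}}

```text
time_s: 10.6
ee_pos: [0.485, 0.0762, 0.1293]
eef_rot: [-3.14, 0.0, 1.443]
force: [0.0, -1.5, 0.7]
grip_width: 0.0421
grip_force: 0.0
```

Run:
```python
from h import *
o=ctrl.get_obs();i,p,d=shot('wrist','w6.png');print(o['ee_pos'],o['joint_vel'].round(3))
T=np.array(i['world_to_cam'])
q=T@np.r_[.4915,.1232,.074,1]; c=q[:2]/q[2]*i['fx']+[i['cx'],i['cy']]; print('nut px',c,'depth',q[2])
h=cv2.cvtColor(p,cv2.COLOR_BGR2HSV);Q=cloud(i,d)
r=(h[...,1]>110)&(h[...,2]>60)&((h[...,0]<8)|(h[...,0]>172))&(Q[...,1]>-.02)&(Q[...,1]<.06)
print('knob',r.sum(),np.percentile(Q[r],[5,50,95],axis=0).round(4).tolist())
u,v=c.astype(int); v=max(v,40)
a=cv2.resize(p[v-40:v+40,u-40:u+40],(600,600),interpolation=cv2.INTER_CUBIC)
cv2.imwrite('pics/c6.png',np.hstack([a,cv2.resize(p[:400,180:380],(200,400))[:400].copy() if 0 else cv2.copyMakeBorder(cv2.resize(p[:,200:340],(200,600)),0,0,0,0,0)])); print(u-40,v-40)
```

```text
[0.48504763 0.07617254 0.1292914 ] [ 0.001 -0.002 -0.005  0.     0.002  0.   ]
nut px [277.34796499 153.49300229] depth 0.25511832032673687
knob 569 [[0.4733, 0.0093, 0.0244], [0.4818, 0.026, 0.0542], [0.4974, 0.0322, 0.0567]]
237 113
```

View pics/c6.png

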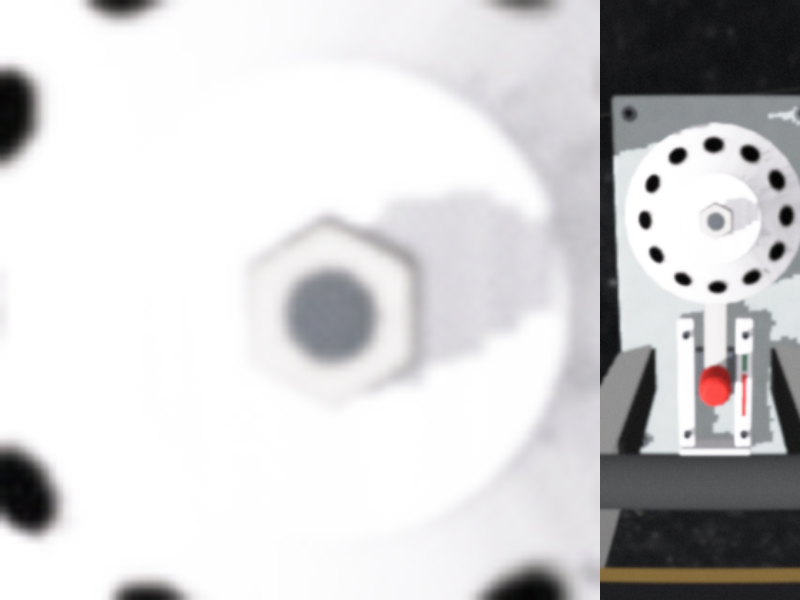

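The nut is about 16–17 mm across flats with its centre at crop (332,312) and corners at (328,215) and (335,405). That points to blue. The knob is at the green mark, so the lock is home. Going to the blue key.

Run:
```python
from h import *
i=load('w6.png'); f=lambda x,y:(237+x/7.5-.5,113+y/7.5-.5)
print('nut',atz(i,*f(332,312),.073),atz(i,*f(332,315),.075)); v=atz(i,*f(328,215),.072)-atz(i,*f(335,405),.072); print('corner dir deg',np.degrees(np.arctan2(v[1],v[0])),np.linalg.norm(v))
v=atz(i,*f(418,312),.07)-atz(i,*f(248,312),.07);print('AF',np.linalg.norm(v))
delta([.439,-.2045,.2],[np.pi,0,1.75])
```

```text
nut [0.49385878 0.12247092 0.073     ] [0.4938356  0.12234345 0.075     ]
corner dir deg 84.81923168455614 0.01805571909894293
AF 0.016374577813504192
mm [-284.3  -10.   -70.4] rv [-0.002  0.    -0.307]
```

Converted, -284 mm / 750 = -0.3787, -250 mm / 750 = -0.3333, -0.307 rad / 3.1416 = -0.0977.

Call:
{"op": "arm_command", "data": {"plan": [[[0,0,-0.0667,0,0,0,0.1],[-0.0667,-0.0027,-0.0933,0,0,-0.0318,0.1],[-0.1333,-0.0053,-0.0933,0,0,-0.0637,0.1],[-0.2,-0.008,-0.0933,0,0,-0.0977,0.1],[-0.2667,-0.0107,-0.0933,0,0,-0.0977,0.1],[-0.3333,-0.0133,-0.0933,0,0,-0.0977,0.1],[-0.3787,-0.0133,-0.0933,0,0,-0.0977,0.1],[-0.3787,-0.0133,-0.0933,0,0,-0.0977,0.1],[-0.3787,-0.0133,-0.0933,0,0,-0.0977,0.1],[-0.3787,-0.0133,-0.0933,0,0,-0.0977,0.1],[-0.3787,-0.0133,-0.0933,0,0,-0.0977,0.1]]]}}

```text
time_s: 11.75
ee_pos: [0.4398, -0.2026, 0.2002]
eef_rot: [-3.142, -0.0, 1.752]
force: [-0.3, 0.0, -0.3]
grip_width: 0.0423
grip_force: 0.0
```

Run:
```python
from h import *
o=ctrl.get_obs();i,p,d=shot('wrist','w7.png');print(o['time_s'],o['ee_pos'],o['eef_rot'],o['joint_vel'].round(3))
h=cv2.cvtColor(p,cv2.COLOR_BGR2HSV);Q=cloud(i,d)
m=(h[...,1]>120)&(h[...,2]>60)&(abs(h[...,0]-112.)<16)&(abs(Q[...,2]-.106)<.004)&(Q[...,1]>-.25)&(Q[...,1]<-.16)&(Q[...,0]<.5)
print(m.sum(),Q[m].mean(0)); r=cv2.minAreaRect((Q[m][:,:2]*1000).astype(np.float32));print(r)
L=R.from_euler('xyz',o['eef_rot']).inv().apply(Q[m]-o['ee_pos']);print('tool',L.mean(0))
```

```text
11.75 [ 0.43984792 -0.20258175  0.20021168] [-3.14154859e+00 -1.33822695e-04  1.75205209e+00] [ 0.001 -0.001 -0.003 -0.001  0.002 -0.004]
731 [ 0.44068989 -0.2053869   0.10555304]
((440.6287841796875, -207.02316284179688), (12.802087783813477, 46.003395080566406), 10.510346412658691)
tool [-0.00292364  0.00032668  0.09465824]
```

Converted, 150 mm / 750 = 0.2, 145 mm / 750 = 0.1933.

Call:
{"op": "arm_command", "data": {"plan": [[[-0.004,-0.0013,0.0667,0,0,0,0.1],[-0.004,-0.0013,0.1333,0,0,0,0.1],[-0.004,-0.0013,0.1733,0,0,0,0.1],[-0.004,-0.0013,0.1933,0,0,0,0.1],[-0.004,-0.0013,0.2,0,0,0,0.1],[-0.004,-0.0013,0.2,0,0,0,0.4],[-0.004,-0.0013,0.2,0,0,0,0.8],[-0.004,-0.0013,0.2,0,0,0,0.9],[-0.004,-0.0013,0.2,0,0,0,0.9],[-0.004,-0.0013,0.2,0,0,0,0.9]]], "squeeze": 30}}

```text
time_s: 12.8
ee_pos: [0.4396, -0.2068, 0.051]
eef_rot: [3.141, 0.001, 1.751]
force: [-0.3, 0.3, 6.4]
grip_width: 0.0136
grip_force: 30.0
```

Blue is gripped. Lifting it and carrying it over the nut at about (0.4928, 0.122), yaw −0.091.

Converted, -110 mm / 750 = -0.1467, -90 mm / 750 = -0.12.

Call:
{"op": "arm_command", "data": {"plan": [[[0,0,-0.0267,0,0,0,0.9],[0,0,-0.0667,0,0,0,0.9],[0,0,-0.12,0,0,0,0.9],[0,0,-0.1467,0,0,0,0.9],[0,0,-0.1467,0,0,0,0.9],[0,0,-0.1467,0,0,0,0.9]]], "squeeze": 40}}

```text
time_s: 13.4
ee_pos: [0.4389, -0.2064, 0.1595]
eef_rot: [-3.141, -0.0, 1.751]
force: [-1.3, 0.3, -2.0]
grip_width: 0.014
grip_force: 40.0
```

Run:
```python
from h import *
o=ctrl.get_obs();print(o['ee_pos'],o['force'],o['grip_width']);delta([.4928,.122,.16],[np.pi,0,1.48])
```

```text
[ 0.43892317 -0.20644377  0.15949043] [-1.33579291  0.32335074 -1.99182235] 0.014038539016246963
mm [313.5 111.8  -0.4] rv [-0.    -0.     0.271]
```

Converted, 313.5 mm / 750 = 0.418, 295 mm / 750 = 0.3933, 0.271 rad / 3.1416 = 0.0863.

Call:
{"op": "arm_command", "data": {"plan": [[[0.0533,0.0187,0,0,0,0.0095,0.9],[0.1133,0.04,0,0,0,0.0255,0.9],[0.1733,0.0613,0,0,0,0.0414,0.9],[0.2333,0.0827,0,0,0,0.0573,0.9],[0.2933,0.104,0,0,0,0.0732,0.9],[0.3467,0.124,0,0,0,0.0863,0.9],[0.3933,0.14,0,0,0,0.0863,0.9],[0.418,0.1493,0,0,0,0.0863,0.9],[0.418,0.1493,0,0,0,0.0863,0.9],[0.418,0.1493,0,0,0,0.0863,0.9],[0.418,0.1493,0.0133,0,0,0.0863,0.9],[0.418,0.1493,0.0133,0,0,0.0863,0.9]]]}}

```text
time_s: 14.6
ee_pos: [0.4925, 0.1208, 0.1484]
eef_rot: [-3.139, 0.001, 1.479]
force: [-0.2, 1.4, -1.1]
grip_width: 0.0132
grip_force: 40.0
```

Run:
```python
from h import *
o=ctrl.get_obs();print(o['ee_pos'],o['eef_rot'],o['force'],o['joint_vel'].round(3));delta([.4928,.122,.15],[np.pi,0,1.48])
i,p,d=shot('wrist','w8.png');s,ps,ds=shot('scene','s8.png')
T=np.array(s['world_to_cam']);q=T@np.r_[.4925,.122,.1,1];u,v=(q[:2]/q[2]*s['fx']+[s['cx'],s['cy']]).astype(int);print(u,v)
# held wing top in tool frame
h=cv2.cvtColor(p,cv2.COLOR_BGR2HSV);Q=cloud(i,d);L=R.from_euler('xyz',o['eef_rot']).inv().apply((Q-o['ee_pos']).reshape(-1,3)).reshape(Q.shape)
m=(h[...,1]>120)&(h[...,2]>50)&(abs(h[...,0]-112.)<16)&(abs(L[...,0])<.05)&(abs(L[...,1])<.02)&(L[...,2]<-.0)
print(m.sum(),np.percentile(L[m],[2,50,98],axis=0).round(4).tolist())
```

```text
[0.49253662 0.12084082 0.14844603] [-3.13914831e+00  7.54611128e-04  1.47851393e+00] [-0.21894814  1.3921479  -1.08516383] [ 0.002 -0.012 -0.024  0.002  0.029  0.003]
mm [ 1.2  0.2 -1.6] rv [-0.002  0.001 -0.001]
180 161
3120 [[-0.018, -0.0055, -0.0562], [0.0055, 0.0015, -0.0544], [0.0226, 0.0082, -0.0315]]
```

Converted, 40 mm / 750 = 0.0533, 37 mm / 750 = 0.0493.

Call:
{"op": "arm_command", "data": {"plan": [[[0.0013,0,0.0133,0,0,0,0.9],[0.0013,0,0.0267,0,0,0,0.9],[0.0013,0,0.04,0,0,0,0.9],[0.0013,0,0.0453,0,0,0,0.9],[0.0013,0,0.0493,0,0,0,0.9],[0.0013,0,0.0533,0,0,0,0.9],[0.0013,0,0.0533,0,0,0,0.9]]]}}

```text
time_s: 15.4
ee_pos: [0.4933, 0.1229, 0.11]
eef_rot: [-3.141, 0.0, 1.48]
force: [-0.3, 0.9, -1.8]
grip_width: 0.0137
grip_force: 40.0
```

Converted, 4 mm / 750 = 0.0053, 2 mm / 750 = 0.0027.

Call:
{"op": "arm_command", "data": {"plan": [[[0,0,0.0027,0,0,0,0.9],[0,0,0.0053,0,0,0,0.9],[0,0,0.0053,0,0,0,0.9]]]}}

```text
time_s: 15.7
ee_pos: [0.4932, 0.1229, 0.106]
eef_rot: [-3.141, 0.0, 1.48]
force: [-1.6, 1.3, -1.8]
grip_width: 0.0137
grip_force: 40.0
```

Bottom at about 0.069 with no resistance, so it is entering over the nut. Continuing.

Converted, 9 mm / 750 = 0.012, 8 mm / 750 = 0.0107.

Call:
{"op": "arm_command", "data": {"plan": [[[0,0,0.0027,0,0,0,0.9],[0,0,0.0053,0,0,0,0.9],[0,0,0.008,0,0,0,0.9],[0,0,0.0107,0,0,0,0.9],[0,0,0.012,0,0,0,0.9],[0,0,0.012,0,0,0,0.9]]]}}

```text
time_s: 16.3
ee_pos: [0.4932, 0.1229, 0.097]
eef_rot: [-3.141, 0.0, 1.48]
force: [-3.7, 0.6, -1.8]
grip_width: 0.0138
grip_force: 40.0
```

Converted, 2 mm / 750 = 0.0027, 1 mm / 750 = 0.0013.

Call:
{"op": "arm_command", "data": {"plan": [[[0,0.0007,0.0013,0,0,0,0.9],[0,0.0007,0.0027,0,0,0,0.9],[0,0.0007,0.0027,0,0,0,0.9]]]}}

```text
time_s: 16.6
ee_pos: [0.4937, 0.123, 0.0969]
eef_rot: [-3.142, -0.0, 1.48]
force: [-13.1, -0.3, 20.9]
grip_width: 0.0137
grip_force: 40.1
```

Converted, -1.1 mm / 750 = -0.0015, -0.6 mm / 750 = -0.0008.

Call:
{"op": "arm_command", "data": {"plan": [[[0,-0.0008,-0.0007,0,0,0,0.9],[0,-0.0015,-0.0015,0,0,0,0.9],[0,-0.0015,-0.0015,0,0,0,0.9],[0,-0.0015,-0.0015,0,0,0,0.9]]]}}

```text
time_s: 17.0
ee_pos: [0.4932, 0.1229, 0.0969]
eef_rot: [3.141, -0.0, 1.48]
force: [-5.6, -0.3, 7.5]
grip_width: 0.0137
grip_force: 40.0
```

Run:
```python
from h import *
o=ctrl.get_obs();print(o['ee_pos'],o['eef_rot'],o['force'],o['joint_vel'].round(3))
s,ps,ds=shot('scene','s9.png');i,p,d=shot('wrist','w9.png')
c=np.hstack([cv2.resize(ps[110:250,130:290],(480,420),interpolation=cv2.INTER_CUBIC),cv2.resize(p,(320,420))])
cv2.imwrite('pics/c9.png',c)
h=cv2.cvtColor(p,cv2.COLOR_BGR2HSV);Q=cloud(i,d)
r=(h[...,1]>110)&(h[...,2]>60)&((h[...,0]<8)|(h[...,0]>172))&(Q[...,1]>-.02)&(Q[...,1]<.06)&(Q[...,2]>.03)&(Q[...,2]<.06)
print('knob',r.sum(),np.percentile(Q[r],[5,50,95],axis=0).round(4).tolist() if r.any() else '')
```

```text
[0.49316569 0.12292927 0.09694854] [ 3.14052962e+00 -1.25362353e-04  1.47983608e+00] [-5.57025044 -0.25264916  7.49974654] [0.    0.002 0.    0.    0.001 0.003]
knob 0
```

View pics/c9.png

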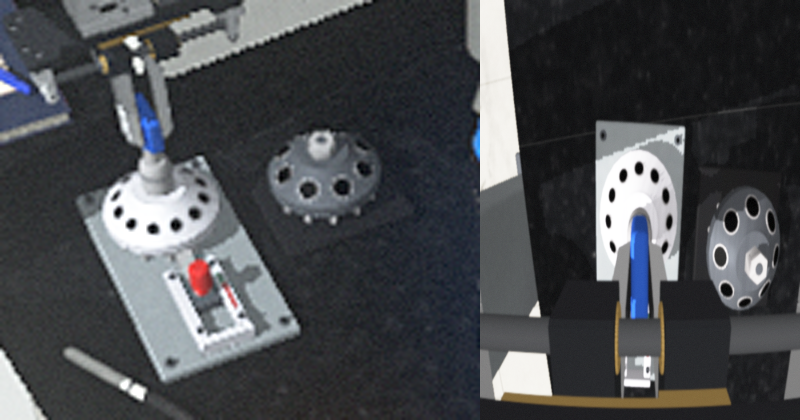

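Run:
```python
from h import *
def front(n):
    i=load(n);h=cv2.cvtColor(i['p'],cv2.COLOR_BGR2HSV);Q=cloud(i,i['d'])
    r=(h[...,1]>110)&(h[...,2]>60)&((h[...,0]<8)|(h[...,0]>172))&(abs(Q[...,0]-.48)<.012)&(Q[...,1]<.06)&(Q[...,1]>-.03)
    for z0,z1 in((.036,.052),(.0535,.058)):
        s=r&(Q[...,2]>z0)&(Q[...,2]<z1); print(n,z0,s.sum(),np.percentile(Q[s],[50,90,97],axis=0)[:,:2].round(4).tolist() if s.sum() else '')
    v,u=np.nonzero(r&(Q[...,2]>.05)); print('front edge @.056',atz(i,(u.min()+u.max())/2,v.min(),.056).round(4))
for n in('w2.png','w3.png','w5.png','w6.png','s3.png','s9.png'): front(n)
```

```text
w2.png 0.036 46 [[0.4785, 0.0072], [0.4852, 0.0086], [0.4861, 0.0089]]
w2.png 0.0535 265 [[0.4775, 0.0001], [0.4836, 0.0059], [0.485, 0.0072]]
front edge @.056 [0.4786 0.0096 0.056 ]
w3.png 0.036 233 [[0.4791, 0.0073], [0.4851, 0.0084], [0.4862, 0.0086]]
w3.png 0.0535 529 [[0.479, 0.0003], [0.4831, 0.0064], [0.484, 0.0073]]
front edge @.056 [0.4792 0.0104 0.056 ]
w5.png 0.036 345 [[0.4821, 0.0311], [0.4885, 0.0324], [0.4896, 0.0325]]
w5.png 0.0535 875 [[0.4809, 0.0241], [0.4869, 0.0297], [0.4885, 0.031]]
front edge @.056 [0.4823 0.0342 0.056 ]
w6.png 0.036 146 [[0.4818, 0.031], [0.4885, 0.0324], [0.4895, 0.0326]]
w6.png 0.0535 317 [[0.4806, 0.024], [0.4864, 0.0298], [0.488, 0.031]]
front edge @.056 [0.482  0.0346 0.056 ]
s3.png 0.036 24 [[0.473, -0.0053], [0.4801, -0.0008], [0.4812, 0.0003]]
s3.png 0.0535 12 [[0.4789, -0.0052], [0.482, -0.0002], [0.4829, 0.0028]]
front edge @.056 [0.48   0.0044 0.056 ]
s9.png 0.036 28 [[0.4776, 0.0178], [0.4841, 0.0223], [0.4871, 0.0252]]
s9.png 0.0535 14 [[0.4799, 0.0225], [0.4842, 0.0287], [0.4858, 0.0307]]
front edge @.056 [0.484  0.0305 0.056 ]
```

```bash
python3 -c "
from station import ctrl
print(ctrl.hand_in())"
```

```text
the job is handed in; nothing more can be done
None
```

I handed the job in: the lock is home at its end stop, and the blue key (17 mm) is fully seated on the silver rotor's nut, still held upright in the gripper, while the red and yellow keys were never moved from the block. Blue was the only key I tried. I did not recheck the bystander items by camera at the end.

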